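# Close a candle mould on its dowels and hold it shut

## Task

Wind the crank counter-clockwise (seen from above) until the bed has carried the lower mould half all the way out from under the blue filling bridge to its stop, then fit the upper mould half onto the two dowels so that it sits flush on the lower half (either way round). Finish while still gripping the upper half and pressing the two halves together with a firm push of about 20 N; do not let go, and leave the candles, mug, jar and putty knife where they are.

Things in the scene. Friction and masses are not known exactly. Their poses are not given: they have to be found in the camera images.
- crank (a joint): Turn of the hand crank on the rig's grey post, about a vertical axis, in rad: grows counter-clockwise seen from above; starts at 0 to 1.2; the end stop, bed fully out, is at 12.57 (two turns from 0). It winds the bed out by 60 mm a turn (9.55 mm per rad) along +y of crank_axis. Stiff enough to stay where it is left: about 3 N at the knob turns it.
- crank_axis (a point): Point on the crank's vertical axis, at the height of the middle of the knob, 85 mm above the bench. Fixed to the rig; z up, +y is the way in which the bed is wound out, x across the rails. The rig (dark steel base 170 mm in x by 420 mm in y, 12 mm thick) has its base centre at (0, -140) mm in x, y of this frame; its blue bridge (top 130 mm above the bench, a steel funnel on it reaching 167 mm) spans y -325 to -235 mm, and x -82 to 82 mm.
- knob_mid (a point): Middle of the upright red crank knob, 24 mm in diameter and 50 mm tall (60 to 110 mm above the bench), 50 mm from the crank's axis. The knob is a sleeve that spins freely on its pin, so fingers that keep their heading can carry it round the circle. The steel crank arm lies under it, its top 59 mm above the bench.
- lower_half: Lower mould half, aluminium, 110 (x) by 60 (y) by 36 mm, on the sliding bed. Origin on its top face, midway between the dowels, 74 mm above the bench; z up. Two brass dowels stand at x = -42 and +42 mm, y = 0: 10 mm thick, 20 mm tall, the top 7 mm tapered. It starts under the bridge and travels up to 120 mm, to a low yellow stop bar, where its origin is at (0, -160) mm in x, y of crank_axis.
- upper_half: The loose upper mould half as a body, about 0.3 to 0.55 kg: origin at the centre of its underside, 52 mm below upper_grip, same axes.
- upper_grip (a point): Centre of the orange grip rib on top of the loose upper mould half, which lies right side up on the bench. The rib is 44 mm (x) by 14 mm (y) by 44 mm tall, its centre 52 mm above the half's underside. Below it is the aluminium block, 110 (x) by 60 (y) by 30 mm, with two through holes 12.5 mm wide at x = -42 and +42 mm, y = 0. x along the block, z up. Seated on the dowels, this point is 52 mm above the origin of lower_half.
- candle_a: Bystander: rough brown rock-like candle on a dark slate 100 by 85 mm, about 105 mm tall; origin under its centre.
- candle_b: Bystander: rough brown rock-like candle on a dark slate 100 by 85 mm, about 115 mm tall; origin under its centre.
- candle_c: Bystander: rough brown rock-like candle on a dark slate 100 by 85 mm, about 100 mm tall; origin under its centre.
- mug: Bystander: steel mug with scrapers in it, 72 mm in diameter, 85 mm tall (scrapers to 165 mm); origin under its centre.
- jar: Bystander: white jar with a red lid, 64 mm in diameter, 85 mm tall; origin under its centre.
- putty_knife: Bystander: spatula lying on the bench; origin on the bench under its middle.
There are look-alikes about, which are no part of the job. What is shaped like the upper_half but turquoise is not meant.

How it is judged:
By the outcome, as a careful person would: the job done as asked, in the order asked, and still so for the second after the job is handed in, while the arm keeps its last pose, push and grip.
It also fails if it takes over 72 s, if anything falls off the work surface, if the arm or the gripper's body presses on something with over 40 N, if the wrist force passes 120 N, or if a joint passes its speed limit or range.

## Robot

A 6-joint arm with a two-finger parallel gripper is mounted at the origin on the work surface. World frame = base frame: x ahead of the robot, y to its left, z up, the work surface at z = 0. Lengths are in mm, angles in rad, forces in N, time in s.
With the tool pointing down it reaches from about 325 to 1000 mm from the base axis. Payload 5.1 kg.
Tool frame: the origin (TCP) lies midway between the tips of the shut fingers; the grasp point (between the pads) lies 19 mm behind it; z points along the fingers, y is the line along which they close (so a half turn about z gives the same grasp; the last joint's range is limited). The gripper opens to 85 mm and grips with 20 to 120 N. Pads are 22 mm wide; open, the fingers measure 114 mm over their backs; the gripper's body (76 mm by 85 mm) begins 54 mm behind the grasp point. The pads swing forward as they close: fully open they stand 13 mm farther back than shut.
Start: joints at [-1.318, 0.124, 1.65, -0, 1.367, -0.083], TCP at [214.158, -613.694, 203.122] pointing down, gripper open.
Joint ranges: [-2.61, 2.61], [-1.02, 2.33], [0.03, 2.71], [-1.35, 4.49], [0.32, 2.68], [-2.91, 2.91]. Speed limits (rad/s): [2.57, 2.57, 3.14, 3.14, 3.14, 3.14].

## Interface

Orientations are given as a unit quaternion [x, y, z, w].
In Python, from rig import robot, vision, ticket, find_in, tip_of gives the robot as it stands. The module is installed in compiled form; this text tells all that it offers.
- The arm moves only by the tool send_rows, never from a script. Its argument "moves" is a list of rows, each a list of 5 numbers: the shift along the world's x, y, z in mm, then the turn about the world's z in degrees, then the finger opening in mm, from 0 to 85.4. In form: [[dx, dy, dz, yaw, grip], ...]. A call has 1 to 10 rows; each row shifts and turns the commanded pose from where the row before left it; what a row does not reach is not made up. A row lasts 1/12 s, in which the tool goes at most 41.7 mm and 7.16 degrees, less where a joint would pass 70% of its speed; a pose out of reach is approached as far as the arm can. A call with a gripper value outside its range is refused whole. The fingers move at their own pace and stop on an object; the grip force is fixed at half the most. Time passes only in rows, so rows that do not move let the fingers close. It gives the time, the measured TCP pose, the force, the opening and the grip force at its end, in the units of the state.
- robot.state(): the state, without advancing time (a new reading comes with each control period).
- vision.camera(name): name is "side" or "top"; returns the picture (400x640x3 uint8, blue, green, red); there is no depth.
- vision.camera_model(name): a dict with "fx", "fy", "cx", "cy" (pixels), "dist_coeffs" ([k1, k2, p1, p2, k3] as OpenCV has them; the pictures are not rectified), "R" (3x3) and "t" (3): a world point X has camera coordinates R X + t. Camera axes: x right, y down, z forward; pixel columns grow to the right and rows downward; lengths in mm; the calibration is good to about 2 mm. A picture is of the moment at which its call begins. camera_model takes no time and is no camera call.
- ticket.hand_in(): hands the job in; it is judged then, once.
Trained networks look in the newest picture that a camera, given by its name, has taken for a name from the list of things; names that differ only in an ending like _2 or _b are one class to them, and where a whole thing is asked for, a point or a joint stands for the part that bears it (a point fixed in the world has none). Each returns a list of dicts, best first, with "confidence" (0 to 1); they miss things now and then, are a little off and sometimes report something else, mostly with a low value. They report only what shows in the picture. A call takes as long as a camera call. They do not tell look-alikes from the thing itself.
- find_in(camera, label): "xyz" ([x, y, z] in mm, in world coordinates, good to about 4 mm: the middle of the surface that is visible of it).
- tip_of(camera, label): "xyz" ([x, y, z] in mm, in world coordinates, good to about 4 mm: a listed point, or the origin of a listed thing).
The state is a dict: "time": time; "joint_pos": joint angles; "joint_velocities": joint speeds; "joint_torque": joint torques, N m; "tcp_pos": TCP position; "tcp_rot": TCP orientation; "ft_force": force on the tool from outside, world axes, zero at the start; "ft_torque": the same for the moment, N m; "gripper_width": finger opening in mm; "gripper_force": force on a finger pad.
Only numpy, scipy, OpenCV 4.12 (cv2) and the standard library are available. Lean on these libraries where they do the work, as an engineer would, in place of code of your own. Each camera call takes 0.05 s, during which the arm holds its last target. There are 200 camera calls.

## Working session

There is one attempt and no reset: what is moved stays moved. The work goes in short steps, Python scripts to look and compute and a tool call to move; the robot and the scene stay as the last step left them, time stands still between calls to the robot, and variables do not carry over. Pictures are saved under pics/ and viewed, at most 10 in all, crops included, and the job is handed in when it is done.

Besides the shell and the picture viewer there is one more tool, called after "Request:" by a JSON object that holds its "method" and its "body". send_rows: Moves the arm, as the interface text tells. Its arguments: {"type":"object","properties":{"moves":{"type":"array"}},"required":["moves"]}

```bash
mkdir -p pics
python3 - <<'E'
from rig import robot, vision, ticket, find_in, tip_of
import cv2
for c in("side","top"):
    cv2.imwrite(f"pics/{c}0.png",vision.camera(c))
    for l in("knob_mid","lower_half","upper_grip","upper_half","crank_axis","mug","jar","candle_a"):
        try: print(c,l,[([round(v) for v in d["xyz"]],round(d["confidence"],2)) for d in tip_of(c,l)][:4])
        except Exception as e: print(c,l,e)
s=robot.state();print(s["time"],s["tcp_pos"],s["tcp_rot"])
E
```

```text
side knob_mid [([591, 304, 85], 0.62), ([748, -209, 0], 0.48)]
side lower_half [([554, 269, 84], 0.71)]
side upper_grip [([485, -400, 50], 0.82), ([324, -430, 52], 0.69), ([482, -400, 2], 0.67)]
side upper_half [([481, -396, 0], 0.92), ([326, -428, 1], 0.8)]
side crank_axis [([555, 272, 84], 0.58), ([747, -214, -1], 0.42)]
side mug [([594, 446, -3], 0.97)]
side jar [([686, -373, 1], 0.52)]
side candle_a [([749, -212, -1], 0.59), ([735, 240, 0], 0.58)]
top knob_mid []
top lower_half [([544, -4, 73], 0.58), ([486, -403, 51], 0.53)]
top upper_grip [([486, -400, 51], 0.83)]
top upper_half [([484, -397, -1], 0.93), ([324, -427, 0], 0.6), ([745, -212, 2], 0.41)]
top crank_axis [([557, 270, 83], 0.96)]
top mug [([588, 446, 3], 0.83), ([413, 469, -3], 0.28)]
top jar [([689, -376, 0], 0.64), ([541, -4, 74], 0.25)]
top candle_a [([745, -208, 0], 0.95), ([738, 1, 1], 0.8), ([735, 242, -1], 0.66)]
0.9 [ 214.16295494 -613.6731899   203.12634685] [ 9.85937978e-01  1.67111648e-01  1.06579259e-05 -1.53250209e-05]
```

View pics/side0.png

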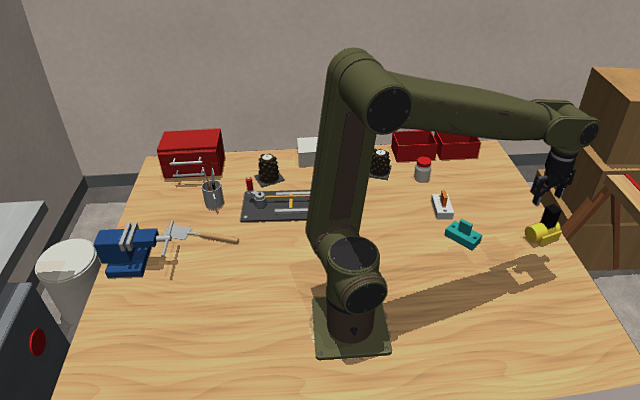

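View pics/top0.png

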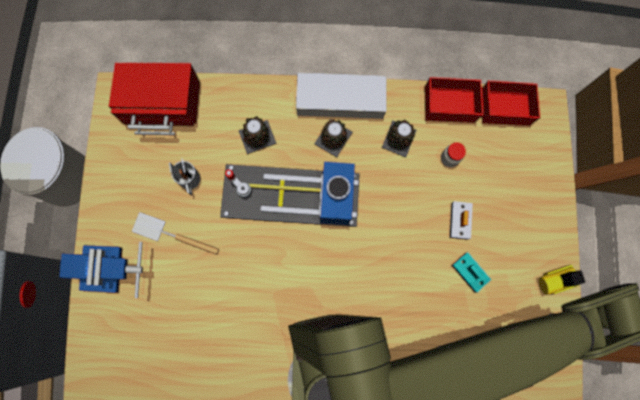

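```bash
cat > h.py <<'E'
import numpy as np, cv2
from rig import vision
def px2w(cam,uv,z):
    m=vision.camera_model(cam);K=np.array([[m["fx"],0,m["cx"]],[0,m["fy"],m["cy"]],[0,0,1.]])
    n=cv2.undistortPoints(np.array(uv,float).reshape(-1,1,2),K,np.array(m["dist_coeffs"],float)).reshape(-1,2)
    R=np.array(m["R"],float);t=np.array(m["t"],float).ravel()
    C=-R.T@t;d=np.c_[n,np.ones(len(n))]@R
    return C+d*((z-C[2])/d[:,2])[:,None]
def w2px(cam,X):
    m=vision.camera_model(cam);K=np.array([[m["fx"],0,m["cx"]],[0,m["fy"],m["cy"]],[0,0,1.]])
    return cv2.projectPoints(np.array(X,float).reshape(-1,3),cv2.Rodrigues(np.array(m["R"],float))[0],np.array(m["t"],float),K,np.array(m["dist_coeffs"],float))[0].reshape(-1,2)
E
python3 - <<'E'
import cv2,numpy as np
from h import *
im=cv2.imread("pics/top0.png")
a=cv2.resize(im[158:230,215:365],None,fx=5,fy=5,interpolation=cv2.INTER_CUBIC)
b=cv2.resize(im[195:245,440:485],None,fx=4.8,fy=4.8,interpolation=cv2.INTER_CUBIC)
s=cv2.imread("pics/side0.png");c=cv2.resize(s[170:230,240:320],None,fx=4,fy=4,interpolation=cv2.INTER_CUBIC)
out=np.zeros((600,750,3),np.uint8);out[:360]=a;out[360:600,:216]=b;out[360:600,230:550]=c
cv2.imwrite("pics/c1.png",out)
hsv=cv2.cvtColor(im,cv2.COLOR_BGR2HSV)
def blob(lo,hi,box,z,n):
    u0,v0,u1,v1=box;m=cv2.inRange(hsv,lo,hi);k=np.zeros_like(m);k[v0:v1,u0:u1]=m[v0:v1,u0:u1]
    v,u=np.nonzero(k);w=px2w("top",np.c_[u,v],z)[:,:2];c,sz,_=r=cv2.minAreaRect(w.astype(np.float32))
    cov=np.cov(w.T);e,V=np.linalg.eigh(cov);ax=V[:,1]
    print(n,len(u),w.mean(0).round(1),np.round(r[0],1),np.round(r[1],1),"rect",round(r[2],1),"pca",np.degrees(np.arctan2(ax[1],ax[0])).round(1))
blob((0,0,150),(180,60,255),(445,195,480,245),30,"block")
blob((5,130,100),(20,255,255),(455,205,472,232),74,"rib")
blob((0,150,80),(8,255,255),(222,160,240,185),105,"knob")
blob((172,150,80),(180,255,255),(222,160,240,185),105,"knob2")
blob((105,120,40),(130,255,255),(310,150,365,235),130,"bridge")
blob((22,120,80),(34,255,255),(274,175,290,215),50,"yellowbar")
E
```

```text
block 555 [ 482.2 -398.5] [ 483.6 -400.1] [ 61.3 111.9] rect 86.0 pca 177.6
rib 61 [ 480.8 -396.2] [ 481.9 -396. ] [12.3 39.7] rect 88.5 pca 173.2
knob 27 [583.8 304.8] [585.2 305.7] [21.4 20.5] rect 3.8 pca 72.9
knob2 2 [584.  295.3] [584.  295.3] [5.9 0. ] rect 91.8 pca 91.8
bridge 1264 [528.9 -10.5] [532.7 -10.7] [ 88.5 175. ] rect 87.9 pca 177.6
yellowbar 162 [547.3 153.9] [545.7 158.7] [45.2 74.8] rect 69.1 pca 177.0
```

View pics/c1.png

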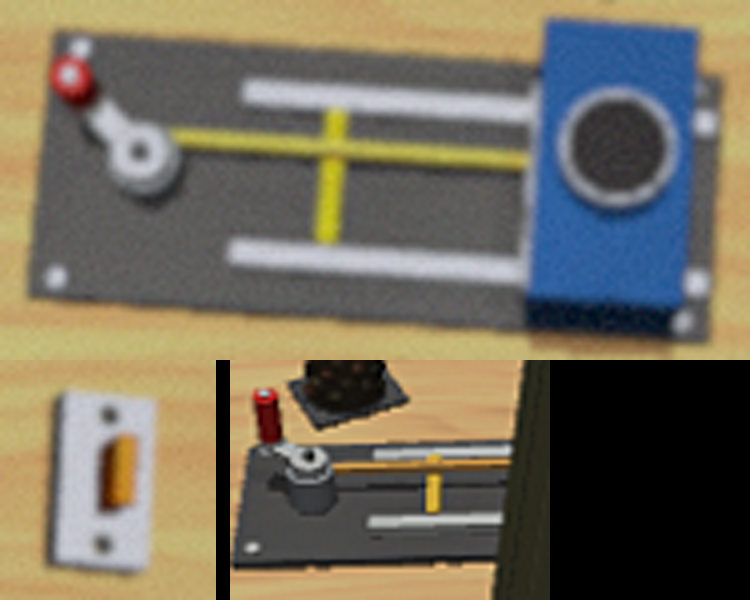

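Run:
```python
from h import *
b=px2w("top",[(226.4,164.4),(220.6,217.4),(359.4,173),(356.6,226.4)],12)[:,:2];print("base",b.round(1),b.mean(0))
y=(b[0]+b[1]-b[2]-b[3])/2;x=(b[0]+b[2]-b[1]-b[3])/2
print(np.linalg.norm(x),np.linalg.norm(y),np.degrees(np.arctan2(x[1],x[0])),np.degrees(np.arctan2(y[1],y[0]))-90)
u=y/np.linalg.norm(y);ax=b.mean(0)+140*u;print("axis",ax, "lower end",ax-160*u)
print("knob",px2w("top",[(229.4,173)],110),px2w("side",[(240+266/4-57.5,170+(392-360)/4)],110))
print("hub",px2w("top",[(243,188)],62))
h=px2w("top",[(462.9,206),(461.5,233.5)],30);print("holes",h,h.mean(0),np.degrees(np.arctan2(*(h[0]-h[1])[[1,0]])))
```

```text
base [[636.6 330.8]
 [469.3 337.6]
 [622.5 -84. ]
 [454.9 -77.7]] [545.83940242 126.68776736]
167.5565986811219 415.28973648772575 -2.2426812338745576 -1.9626393786165721
axis [550.63409732 266.60563935] lower end [545.15444601 106.69949993]
knob [[585.49151987 302.25421702 110.        ]] [[587.95933626 302.26431311 110.        ]]
hub [[552.4932094  266.98431675  62.        ]]
holes [[ 524.90776664 -404.10778416   30.        ]
 [ 439.54044968 -397.62656462   30.        ]] [ 482.22410816 -400.86717439   30.        ] -4.341655631802717
```

Request:
{"method": "send_rows", "body": {"moves": [[15,37,4,-7,85],[15,37,4,-7,85],[15,37,4,-7,85],[15,37,4,0,85],[15,37,4,0,85],[15,37,4,0,85],[15,37,4,0,85],[15,37,4,0,85],[15,37,4,0,85],[15,37,4,0,85]]}}

```text
time: 1.73
tcp_pos: [364.4, -242.0, 243.6]
tcp_rot: [1.0, -0.016, 0.0, 0.0]
ft_force: [0.9, 0.9, -0.4]
gripper_width: 84.7
gripper_force: 0.0
```

Request:
{"method": "send_rows", "body": {"moves": [[15,37,0,0,85],[15,37,0,0,85],[15,37,0,0,85],[15,37,0,0,85],[15,37,0,0,85],[15,37,0,0,85],[15,37,0,0,85],[15,37,0,0,85],[15,37,0,0,85],[15,37,0,0,85]]}}

```text
time: 2.57
tcp_pos: [514.5, 128.5, 243.4]
tcp_rot: [1.0, -0.015, 0.0, 0.0]
ft_force: [0.3, -0.8, 0.1]
gripper_width: 85.0
gripper_force: 0.0
```

Request:
{"method": "send_rows", "body": {"moves": [[15,36,-10,0,85],[15,36,-10,0,85],[15,36,-10,0,85],[14,36,-15,0,85],[14,34,-25,0,85],[0,0,0,0,85],[0,0,0,0,85]]}}

```text
time: 3.15
tcp_pos: [585.0, 303.1, 171.2]
tcp_rot: [1.0, -0.014, -0.003, 0.001]
ft_force: [0.6, 0.4, 1.1]
gripper_width: 85.0
gripper_force: 0.0
```

Request:
{"method": "send_rows", "body": {"moves": [[0,0,-30,0,85],[0,0,-30,0,85],[0,0,-25,0,85],[0,0,-16,0,85],[0,0,0,0,85],[0,0,0,0,40],[0,0,0,0,20],[0,0,0,0,15],[0,0,0,0,15],[0,0,0,0,15]]}}

```text
time: 3.98
tcp_pos: [587.4, 302.9, 75.7]
tcp_rot: [1.0, -0.016, 0.001, -0.001]
ft_force: [0.7, 4.3, 3.0]
gripper_width: 25.2
gripper_force: 2.1
```

Request:
{"method": "send_rows", "body": {"moves": [[0,0,0,0,15],[0,0,0,0,15],[0,0,0,0,15]]}}

```text
time: 4.23
tcp_pos: [587.6, 303.2, 76.0]
tcp_rot: [1.0, -0.015, 0.002, -0.001]
ft_force: [0.0, 1.3, 6.2]
gripper_width: 20.1
gripper_force: 58.5
```

Run:
```python
from h import *
from rig import *
im=vision.camera("top");s=vision.camera("side")
a=cv2.resize(im[140:230,200:300],None,fx=4,fy=4,interpolation=cv2.INTER_CUBIC)
b=cv2.resize(s[140:230,210:310],None,fx=4,fy=4,interpolation=cv2.INTER_CUBIC)
cv2.imwrite("pics/c2.png",np.hstack([a,b]))
```

```text
(no output)
```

View pics/c2.png

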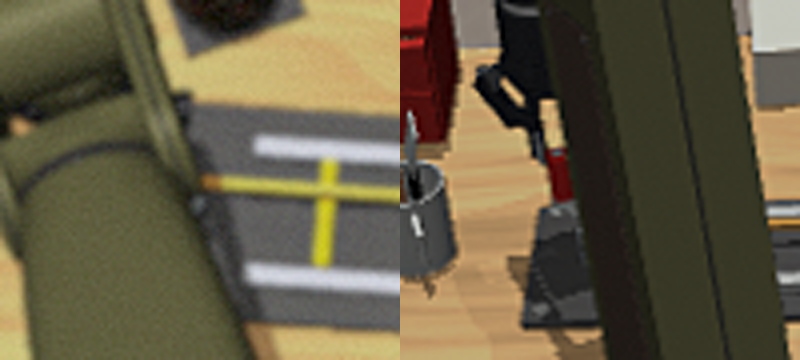

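Run:
```python
from h import *
from rig import *
for p in [(587,303,60),(587,303,110),(587,315,76),(587,303,76)]:
    print(p,((w2px("side",p)-[210,140])*4+[400,0]).round(0))
print({k:np.round(v,2) for k,v in robot.state().items() if 'ft' in k or 'grip' in k})
for c in("side","top"):
  for f in(tip_of,find_in): print(c,[(np.round(d["xyz"]),round(d["confidence"],2)) for d in f(c,"knob_mid")][:3])
print(vision.camera_model("side")["t"])
```

```text
(587, 303, 60) [[561. 196.]]
(587, 303, 110) [[555. 153.]]
(587, 315, 76) [[546. 183.]]
(587, 303, 76) [[559. 182.]]
{'ft_force': array([-0.3 ,  1.72,  6.49]), 'ft_torque': array([ 0.31, -0.01, -0.02]), 'gripper_force': np.float64(58.51), 'gripper_width': np.float64(20.13)}
side [(array([592., 303.,  85.]), 0.59), (array([ 746., -211.,    2.]), 0.36)]
side []
top []
top []
[  89.74084294  377.46611171 1282.60706762]
```

Run:
```python
from h import *
from rig import *
s=vision.camera("side")
cv2.imwrite("pics/c3.png",cv2.resize(s[150:200,225:265],None,fx=12,fy=12,interpolation=cv2.INTER_NEAREST))
```

```text
(no output)
```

View pics/c3.png

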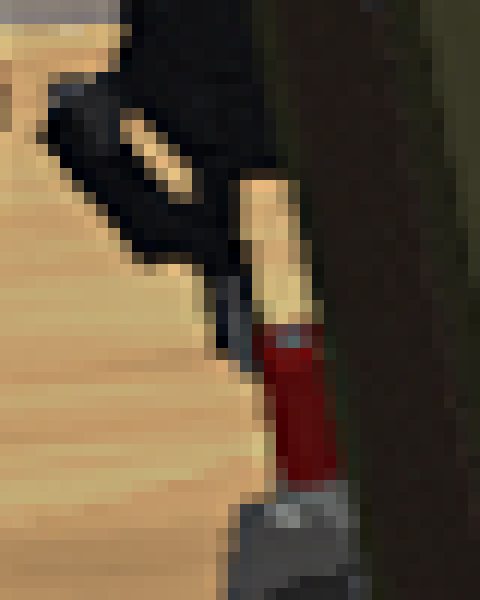

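Request:
{"method": "send_rows", "body": {"moves": [[0,0,0,0,50],[0,0,0,0,50],[0,0,0,0,50],[0,0,-4,0,50],[0,0,-4,0,50],[0,0,0,0,50]]}}

```text
time: 5.08
tcp_pos: [585.2, 301.6, 63.8]
tcp_rot: [1.0, -0.015, -0.001, 0.001]
ft_force: [-0.6, 1.1, -0.3]
gripper_width: 50.0
gripper_force: 0.0
```

Request:
{"method": "send_rows", "body": {"moves": [[0,0,0,0,15],[0,0,0,0,15],[0,0,0,0,15],[0,0,0,0,15],[0,0,0,0,15],[0,0,0,0,15]]}}

```text
time: 5.58
tcp_pos: [586.4, 302.4, 65.8]
tcp_rot: [1.0, -0.015, 0.0, -0.0]
ft_force: [-0.1, 1.2, -1.4]
gripper_width: 21.7
gripper_force: 58.7
```

Run:
```python
import numpy as np
th=np.radians(45.8+15*np.arange(0,46));p=np.round(50*np.c_[np.cos(th),np.sin(th)],0)
d=np.diff(p,axis=0).astype(int)
for i in range(0,45,5):print(i,d[i:i+5].tolist(),p[i+5])
```

```text
0 [[-11, 8], [-12, 4], [-13, 2], [-13, -2], [-12, -5]] [-26.  43.]
5 [[-10, -8], [-8, -11], [-4, -12], [-2, -13], [2, -13]] [-48. -14.]
10 [[5, -12], [8, -10], [11, -8], [12, -4], [13, -2]] [  1. -50.]
15 [[13, 2], [12, 5], [10, 8], [8, 11], [4, 12]] [ 48. -12.]
20 [[2, 13], [-2, 13], [-5, 12], [-8, 10], [-11, 8]] [24. 44.]
25 [[-12, 4], [-13, 2], [-13, -2], [-12, -5], [-10, -8]] [-36.  35.]
30 [[-8, -11], [-4, -12], [-2, -13], [2, -13], [5, -12]] [-43. -26.]
35 [[8, -10], [11, -8], [12, -4], [13, -2], [13, 2]] [ 14. -48.]
40 [[12, 5], [10, 8], [8, 11], [4, 12], [2, 13]] [50.  1.]
```

Request:
{"method": "send_rows", "body": {"moves": [[-11,8,0,0,15],[-12,4,0,0,15],[-13,2,0,0,15],[0,0,0,0,15]]}}

```text
time: 5.92
tcp_pos: [548.8, 318.4, 65.9]
tcp_rot: [1.0, -0.015, -0.0, -0.002]
ft_force: [-1.6, 8.1, -1.5]
gripper_width: 21.6
gripper_force: 59.6
```

Run:
```python
from h import *
from rig import *
im=vision.camera("top");s=vision.camera("side")
print({k:np.round(v,2) for k,v in robot.state().items() if 'ft' in k or 'grip' in k or 'tcp_pos'==k})
a=cv2.resize(im[140:230,200:300],None,fx=4,fy=4,interpolation=cv2.INTER_CUBIC)
b=cv2.resize(s[140:230,210:310],None,fx=4,fy=4,interpolation=cv2.INTER_CUBIC)
cv2.imwrite("pics/c4.png",np.hstack([a,b]))
for c in("side","top"):
  print(c,[(np.round(d["xyz"]),round(d["confidence"],2)) for d in tip_of(c,"knob_mid")][:3])
```

```text
{'tcp_pos': array([548.91, 318.43,  65.91]), 'ft_force': array([-2.09,  7.47, -0.92]), 'ft_torque': array([1.25, 0.43, 0.01]), 'gripper_force': np.float64(59.67), 'gripper_width': np.float64(21.55)}
side [(array([554., 322.,  86.]), 0.57)]
top []
```

View pics/c4.png

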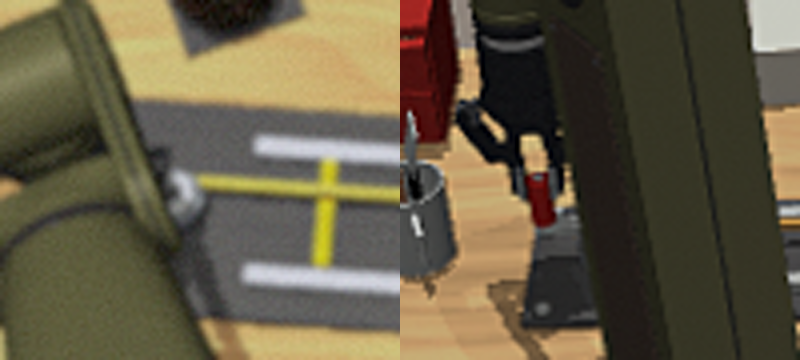

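Request:
{"method": "send_rows", "body": {"moves": [[-13,-1,0,0,15],[-12,-5,0,0,15],[-10,-8,0,0,15],[-8,-11,0,0,15]]}}

```text
time: 6.45
tcp_pos: [505.9, 292.9, 65.8]
tcp_rot: [1.0, -0.015, -0.001, -0.002]
ft_force: [-0.5, 2.9, 0.1]
gripper_width: 21.4
gripper_force: 60.4
```

Request:
{"method": "send_rows", "body": {"moves": [[-4,-12,0,0,15],[-2,-13,0,0,15],[2,-13,0,0,15],[5,-12,0,0,15]]}}

```text
time: 6.78
tcp_pos: [507.8, 240.9, 65.8]
tcp_rot: [1.0, -0.015, -0.0, -0.0]
ft_force: [1.1, 4.6, -3.1]
gripper_width: 21.5
gripper_force: 60.2
```

Request:
{"method": "send_rows", "body": {"moves": [[8,-10,0,0,15],[11,-8,0,0,15],[12,-4,0,0,15],[13,-2,0,0,15]]}}

```text
time: 7.12
tcp_pos: [553.4, 218.2, 65.7]
tcp_rot: [1.0, -0.016, -0.0, -0.002]
ft_force: [-4.7, 15.7, -0.6]
gripper_width: 21.6
gripper_force: 60.4
```

Run:
```python
import numpy as np
th=np.radians(-86.5+15*np.arange(0,31));p=np.round(50*np.c_[np.cos(th),np.sin(th)]+[550,268.5],0);p[0]=[553,219]
d=np.diff(p,axis=0).astype(int)
for i in range(0,30,6):print(i,d[i:i+6].tolist(),p[min(i+6,30)])
```

```text
0 [[13, 2], [12, 6], [9, 8], [8, 11], [4, 13], [1, 13]] [600. 272.]
6 [[-3, 12], [-5, 12], [-9, 10], [-11, 7], [-12, 4], [-13, 1]] [547. 318.]
12 [[-13, -2], [-12, -6], [-9, -8], [-8, -11], [-4, -13], [-1, -13]] [500. 265.]
18 [[3, -12], [5, -12], [9, -10], [11, -7], [12, -4], [13, -1]] [553. 219.]
24 [[13, 2], [12, 6], [9, 8], [8, 11], [4, 13], [1, 13]] [600. 272.]
```

Request:
{"method": "send_rows", "body": {"moves": [[13,2,0,0,15],[12,6,0,0,15],[9,8,0,0,15],[8,11,0,0,15],[4,13,0,0,15],[1,13,0,0,15]]}}

```text
time: 7.62
tcp_pos: [599.8, 268.8, 65.7]
tcp_rot: [1.0, -0.016, -0.002, 0.002]
ft_force: [-6.5, -2.6, 5.2]
gripper_width: 21.2
gripper_force: 61.0
```

Request:
{"method": "send_rows", "body": {"moves": [[-3,12,0,0,15],[-5,12,0,0,15],[-9,10,0,0,15],[-11,7,0,0,15],[-12,4,0,0,15],[-13,1,0,0,15]]}}

```text
time: 8.12
tcp_pos: [546.5, 318.5, 65.9]
tcp_rot: [1.0, -0.015, 0.001, -0.002]
ft_force: [3.6, 2.6, -1.1]
gripper_width: 21.3
gripper_force: 60.5
```

Request:
{"method": "send_rows", "body": {"moves": [[-13,-2,0,0,15],[-12,-6,0,0,15],[-9,-8,0,0,15],[-8,-11,0,0,15],[-4,-13,0,0,15],[-1,-13,0,0,15]]}}

```text
time: 8.62
tcp_pos: [499.4, 263.5, 65.9]
tcp_rot: [1.0, -0.015, 0.002, -0.001]
ft_force: [8.8, 3.4, -6.8]
gripper_width: 21.7
gripper_force: 59.9
```

Request:
{"method": "send_rows", "body": {"moves": [[3,-12,0,0,15],[5,-12,0,0,15],[9,-10,0,0,15],[11,-7,0,0,15],[12,-4,0,0,15],[13,-1,0,0,15]]}}

```text
time: 9.12
tcp_pos: [551.4, 218.4, 65.7]
tcp_rot: [1.0, -0.016, -0.001, -0.002]
ft_force: [-3.5, 9.2, 1.4]
gripper_width: 21.7
gripper_force: 60.7
```

Request:
{"method": "send_rows", "body": {"moves": [[13,2,0,0,15],[12,6,0,0,15],[9,8,0,0,15],[8,11,0,0,15],[0,0,0,0,15]]}}

```text
time: 9.53
tcp_pos: [594.0, 245.5, 65.7]
tcp_rot: [1.0, -0.015, -0.001, -0.001]
ft_force: [-2.3, 3.7, 2.5]
gripper_width: 22.1
gripper_force: 60.8
```

Request:
{"method": "send_rows", "body": {"moves": [[4,13,0,0,15],[1,6,0,0,15],[0,0,0,0,15]]}}

```text
time: 9.78
tcp_pos: [599.4, 263.9, 65.8]
tcp_rot: [1.0, -0.015, 0.0, -0.0]
ft_force: [0.9, 0.9, 1.8]
gripper_width: 21.3
gripper_force: 60.8
```

Request:
{"method": "send_rows", "body": {"moves": [[0,3,0,0,15],[0,2,0,0,15],[0,0,0,0,15]]}}

```text
time: 10.03
tcp_pos: [599.5, 267.0, 65.8]
tcp_rot: [1.0, -0.015, 0.0, 0.001]
ft_force: [0.6, -5.1, 3.1]
gripper_width: 21.3
gripper_force: 60.9
```

Request:
{"method": "send_rows", "body": {"moves": [[0,2,0,0,15],[0,2,0,0,15],[0,0,0,0,15]]}}

```text
time: 10.28
tcp_pos: [599.5, 267.5, 65.7]
tcp_rot: [1.0, -0.015, -0.0, 0.004]
ft_force: [-0.2, -15.0, 4.9]
gripper_width: 21.6
gripper_force: 61.3
```

Request:
{"method": "send_rows", "body": {"moves": [[0,2,0,0,15],[0,2,0,0,15],[0,0,0,0,15]]}}

```text
time: 10.53
tcp_pos: [599.5, 267.9, 65.7]
tcp_rot: [1.0, -0.015, -0.001, 0.008]
ft_force: [-0.3, -25.7, 8.5]
gripper_width: 21.8
gripper_force: 61.8
```

Request:
{"method": "send_rows", "body": {"moves": [[0,-4,0,0,15],[0,-4,0,0,15],[0,0,0,0,50],[0,0,0,0,70],[0,0,0,0,70],[0,0,20,0,70],[0,0,40,0,70],[0,0,40,0,70],[0,0,40,0,70],[0,0,35,0,70]]}}

```text
time: 11.37
tcp_pos: [599.2, 269.1, 243.5]
tcp_rot: [1.0, -0.015, 0.001, -0.001]
ft_force: [1.6, 0.6, 0.6]
gripper_width: 70.0
gripper_force: 0.0
```

Request:
{"method": "send_rows", "body": {"moves": [[-7,-39,0,0,70],[-7,-39,0,-2.5,70],[-7,-39,0,0,70],[-7,-39,0,0,70],[-7,-39,0,0,70],[-7,-39,0,0,70],[-7,-39,0,0,70],[-7,-39,0,0,70],[-7,-39,0,0,70],[-7,-39,0,0,70]]}}

```text
time: 12.2
tcp_pos: [528.8, -122.9, 240.8]
tcp_rot: [0.999, -0.037, 0.0, -0.0]
ft_force: [0.7, -0.0, 0.0]
gripper_width: 69.9
gripper_force: 0.0
```

Run:
```python
from h import *
from rig import *
im=vision.camera("top");s=vision.camera("side")
cv2.imwrite("pics/t5.png",im)
print({k:np.round(v,2) for k,v in robot.state().items() if 'time' in k or 'tcp_pos'==k})
a=cv2.resize(im[155:235,215:365],None,fx=5,fy=5,interpolation=cv2.INTER_CUBIC)
cv2.imwrite("pics/c5.png",a)
for c in("side","top"):
  print(c,[(np.round(d["xyz"]),round(d["confidence"],2)) for d in tip_of(c,"lower_half")][:3],[(np.round(d["xyz"]),round(d["confidence"],2)) for d in tip_of(c,"upper_grip")][:3])
```

```text
{'time': np.float64(12.3), 'tcp_pos': array([ 528.43, -125.84,  240.64])}
side [(array([550., 108.,  72.]), 0.73), (array([ 748., -211.,    2.]), 0.52), (array([739.,  -1.,   2.]), 0.41)] [(array([ 486., -398.,   52.]), 0.83), (array([ 325., -430.,   51.]), 0.82)]
top [(array([546., 108.,  75.]), 0.61)] [(array([ 323., -430.,   55.]), 0.65), (array([ 487., -399.,   51.]), 0.62)]
```

View pics/c5.png

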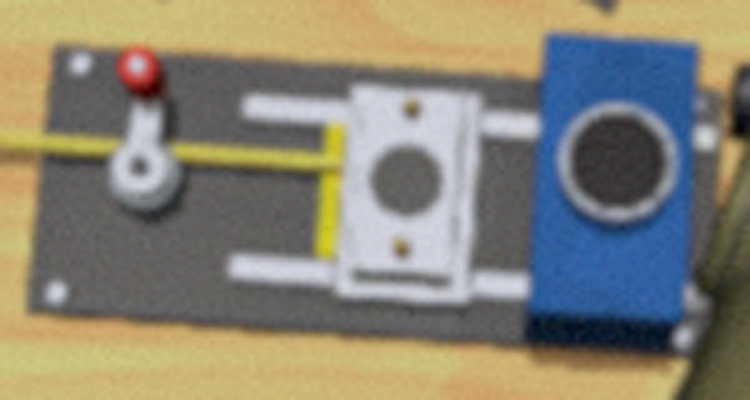

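Run:
```python
from h import *
im=cv2.imread("pics/t5.png").astype(float)
def rep(n,pts,z):
    h=px2w("top",pts,z);d=(h[0]-h[1])[:2];print(n,h.mean(0).round(1),np.hypot(*d).round(1),np.degrees(np.arctan2(d[1],d[0])).round(2))
def cen(u,v,f,r=4):
    U,V=np.meshgrid(np.arange(u-r,u+r+1),np.arange(v-r,v+r+1));w=f(im[V,U]);w=np.clip(w-np.percentile(w,70),0,None);return (U*w).sum()/w.sum(),(V*w).sum()/w.sum()
sat=lambda p:p.max(2)-p.min(2)
d=[cen(297,177,sat),cen(295,204,sat)];print(np.round(d,1))
rep("dowels",d,90);rep("dowels man",[(297.2,176.6),(295.4,204.4)],90)
dark=lambda p:255-p.mean(2)
h=[cen(463,206,dark,3),cen(461,233,dark,3)];print(np.round(h,1));rep("holes",h,28);rep("holes man",[(462.9,206),(461.5,233.5)],30)
hsv=cv2.cvtColor(im.astype(np.uint8),cv2.COLOR_BGR2HSV)
for n,box,z in(("lower",(270,165,315,222),74),("upper",(445,195,480,245),30)):
    u0,v0,u1,v1=box;m=cv2.inRange(hsv,(0,0,150),(180,60,255));k=np.zeros_like(m);k[v0:v1,u0:u1]=m[v0:v1,u0:u1]
    if n=="lower":k[:,:283]=0;k[:,311:]=0
    v,u=np.nonzero(k);w=px2w("top",np.c_[u,v],z)[:,:2];r=cv2.minAreaRect(w.astype(np.float32));print(n,np.round(r[0],1),np.round(r[1],1),round(r[2],1))
```

```text
[[296.9 176.1]
 [294.7 203.9]]
dowels [545.8 108.4  90. ] 83.2 -2.13
dowels man [544.3 106.9  90. ] 83.0 -1.44
[[462.4 206.1]
 [461.  233. ]]
holes [ 483.1 -399.9   28. ] 83.6 -4.26
holes man [ 482.2 -400.9   30. ] 85.6 -4.34
lower [539.  106.9] [129.3  80.1] 1.9
upper [ 483.4 -399.8] [ 61.4 112.2] 86.0
```

Request:
{"method": "send_rows", "body": {"moves": [[-7,-39,0,0,70],[-7,-39,0,0,70],[-7,-39,0,0,70],[-7,-39,0,0,70],[-6,-39,0,0,70],[-6,-39,0,0,70],[-6,-40,-20,0,70],[0,0,-38,0,70],[0,0,-38,0,70],[0,0,-38,0,70]]}}

```text
time: 13.33
tcp_pos: [485.0, -392.2, 107.2]
tcp_rot: [0.999, -0.036, 0.001, 0.0]
ft_force: [0.2, 0.3, -0.3]
gripper_width: 70.0
gripper_force: 0.0
```

Request:
{"method": "send_rows", "body": {"moves": [[0,0,0,0,70],[0,0,0,0,70],[0,0,0,0,70]]}}

```text
time: 13.58
tcp_pos: [485.6, -392.7, 110.5]
tcp_rot: [0.999, -0.036, 0.001, 0.001]
ft_force: [-0.2, -0.6, 0.7]
gripper_width: 70.1
gripper_force: 0.0
```

Request:
{"method": "send_rows", "body": {"moves": [[-2.5,-7.2,-20,0,70],[0,0,-25,0,70],[0,0,-20,0,70],[0,0,-5.5,0,70],[0,0,0,0,70],[0,0,0,0,70]]}}

```text
time: 14.08
tcp_pos: [482.9, -401.0, 40.6]
tcp_rot: [0.999, -0.037, 0.002, 0.001]
ft_force: [-0.0, -0.7, 0.3]
gripper_width: 69.9
gripper_force: 0.0
```

Request:
{"method": "send_rows", "body": {"moves": [[0,0,0,0,25],[0,0,0,0,12],[0,0,0,0,5],[0,0,0,0,5],[0,0,0,0,5],[0,0,0,0,5],[0,0,0,0,5],[0,0,0,0,5],[0,0,0,0,5]]}}

```text
time: 14.83
tcp_pos: [481.6, -399.8, 38.5]
tcp_rot: [0.999, -0.037, 0.0, -0.0]
ft_force: [-0.2, 3.6, 4.8]
gripper_width: 11.7
gripper_force: 60.6
```

Request:
{"method": "send_rows", "body": {"moves": [[0,0,3,0,5],[0,0,5,0,5],[0,0,12,0,5],[0,0,10,0,5],[0,0,0,0,5],[0,0,0,0,5]]}}

```text
time: 15.33
tcp_pos: [482.0, -400.8, 69.3]
tcp_rot: [0.999, -0.037, 0.001, 0.001]
ft_force: [-0.9, 1.0, -4.9]
gripper_width: 11.8
gripper_force: 59.3
```

Request:
{"method": "send_rows", "body": {"moves": [[0,0,30,0,5],[0,0,40,0,5],[4,20,35,0,5],[5,25,30,0,5],[5,25,30,0,5],[5,35,15,2.1,5],[5,38,10,0,5],[5,38,0,0,5],[5,38,0,0,5],[5,38,0,0,5]]}}

```text
time: 16.17
tcp_pos: [519.9, -141.2, 257.6]
tcp_rot: [1.0, -0.019, 0.0, -0.0]
ft_force: [1.4, -0.2, -5.7]
gripper_width: 11.7
gripper_force: 59.5
```

Request:
{"method": "send_rows", "body": {"moves": [[4,38,0,0,5],[4,38,0,0,5],[4,38,0,0,5],[4,38,0,0,5],[4,36,0,0,5],[3,34,0,0,5],[1,25,0,0,5],[0,0,0,0,5],[0,0,0,0,5],[0,0,0,0,5]]}}

```text
time: 17.0
tcp_pos: [543.9, 103.8, 257.2]
tcp_rot: [1.0, -0.019, -0.0, 0.0]
ft_force: [0.1, -0.5, -5.4]
gripper_width: 11.8
gripper_force: 59.6
```

Request:
{"method": "send_rows", "body": {"moves": [[0.7,4.7,-30,0,5],[0,0,-35,0,5],[0,0,-30,0,5],[0,0,-15,0,5],[0,0,0,0,5],[0,0,0,0,5],[0,0,0,0,5]]}}

```text
time: 17.58
tcp_pos: [546.3, 108.1, 149.7]
tcp_rot: [1.0, -0.019, 0.002, -0.0]
ft_force: [0.1, -0.3, -4.3]
gripper_width: 12.1
gripper_force: 59.6
```

Run:
```python
from h import *
from rig import *
im=vision.camera("top");s=vision.camera("side")
print({k:np.round(v,2) for k,v in robot.state().items() if 'tcp' in k or 'ft' in k})
a=cv2.resize(im[150:235,250:350],None,fx=4,fy=4,interpolation=cv2.INTER_CUBIC)
b=cv2.resize(s[150:235,260:360],None,fx=4,fy=4,interpolation=cv2.INTER_CUBIC)
cv2.imwrite("pics/c6.png",np.hstack([a,b]))
for c in("side","top"):
  print(c,[(np.round(d["xyz"]),round(d["confidence"],2)) for d in tip_of(c,"upper_half")][:3])
```

```text
{'tcp_pos': array([546.71, 108.48, 150.51]), 'tcp_rot': array([ 1.  , -0.02,  0.  , -0.  ]), 'ft_force': array([ 0.37,  0.2 , -4.12]), 'ft_torque': array([-0.03,  0.01,  0.02])}
side [(array([ 325., -431.,    1.]), 0.94), (array([546., 109., 114.]), 0.78)]
top [(array([549., 110., 111.]), 0.6), (array([606., 261.,  83.]), 0.35)]
```

View pics/c6.png

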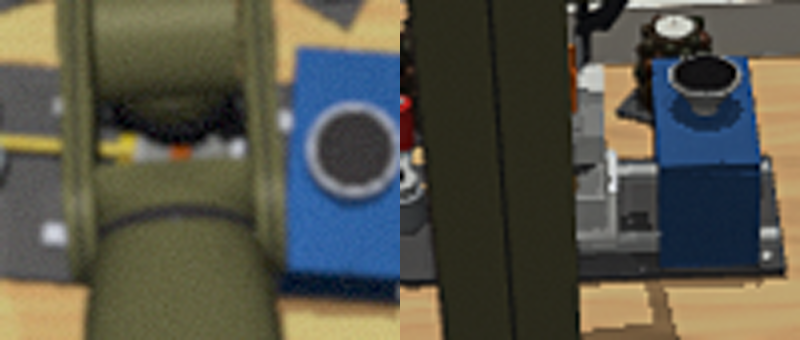

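Request:
{"method": "send_rows", "body": {"moves": [[-2,0,-8,0,5],[0,0,-4,0,5],[0,0,-2,0,5],[0,0,0,0,5],[0,0,0,0,5],[0,0,0,0,5]]}}

```text
time: 18.28
tcp_pos: [543.0, 108.8, 133.7]
tcp_rot: [1.0, -0.019, 0.0, -0.0]
ft_force: [0.3, -0.4, -5.1]
gripper_width: 11.9
gripper_force: 59.5
```

Request:
{"method": "send_rows", "body": {"moves": [[0,0,0,0,5],[0,0,0,0,5]]}}

```text
time: 18.45
tcp_pos: [543.1, 108.8, 134.0]
tcp_rot: [1.0, -0.019, 0.0, -0.0]
ft_force: [0.3, 0.0, -4.8]
gripper_width: 12.0
gripper_force: 59.5
```

Request:
{"method": "send_rows", "body": {"moves": [[0,0,0,0,5],[0,0,0,0,5]]}}

```text
time: 18.62
tcp_pos: [543.0, 108.7, 133.9]
tcp_rot: [1.0, -0.019, 0.0, -0.0]
ft_force: [1.3, -0.5, -6.1]
gripper_width: 11.9
gripper_force: 59.5
```

Request:
{"method": "send_rows", "body": {"moves": [[1.5,0,-2,0,5],[0,0,-2,0,5],[0,0,-2,0,5],[0,0,0,0,5],[0,0,0,0,5]]}}

```text
time: 19.03
tcp_pos: [544.2, 108.7, 127.3]
tcp_rot: [1.0, -0.019, -0.0, 0.0]
ft_force: [0.2, 0.4, -5.3]
gripper_width: 11.4
gripper_force: 59.5
```

Request:
{"method": "send_rows", "body": {"moves": [[0,0,-2,0,5],[0,0,-2,0,5],[0,0,-1,0,5],[0,0,0,0,5],[0,0,0,0,5]]}}

```text
time: 19.45
tcp_pos: [544.4, 108.7, 122.6]
tcp_rot: [1.0, -0.019, -0.0, 0.0]
ft_force: [0.6, -0.5, -5.8]
gripper_width: 11.9
gripper_force: 59.5
```

Request:
{"method": "send_rows", "body": {"moves": [[0,0,-2,0,5],[0,0,-2,0,5],[0,0,-1,0,5],[0,0,0,0,5],[0,0,0,0,5]]}}

```text
time: 19.87
tcp_pos: [544.4, 108.7, 117.6]
tcp_rot: [1.0, -0.019, -0.0, 0.0]
ft_force: [0.8, 0.4, -5.5]
gripper_width: 12.0
gripper_force: 59.5
```

Request:
{"method": "send_rows", "body": {"moves": [[0,0,-2,0,5],[0,0,-1,0,5],[0,0,0,0,5],[0,0,0,0,5]]}}

```text
time: 20.2
tcp_pos: [544.3, 108.7, 114.6]
tcp_rot: [1.0, -0.019, -0.0, 0.0]
ft_force: [-0.4, 0.7, -5.1]
gripper_width: 11.8
gripper_force: 59.5
```

Request:
{"method": "send_rows", "body": {"moves": [[0,0,-1,0,5],[0,0,-1,0,5],[0,0,0,0,5],[0,0,0,0,5]]}}

```text
time: 20.53
tcp_pos: [544.4, 108.8, 112.7]
tcp_rot: [1.0, -0.019, 0.0, -0.0]
ft_force: [1.1, 0.9, -4.6]
gripper_width: 12.0
gripper_force: 59.6
```

Request:
{"method": "send_rows", "body": {"moves": [[0,0,-1,0,5],[0,0,-1,0,5],[0,0,0,0,5],[0,0,0,0,5]]}}

```text
time: 20.87
tcp_pos: [544.6, 109.2, 112.5]
tcp_rot: [1.0, -0.019, 0.0, -0.0]
ft_force: [-4.5, 1.2, 3.8]
gripper_width: 11.8
gripper_force: 60.7
```

Request:
{"method": "send_rows", "body": {"moves": [[0,0,-1,0,5],[0,0,-1,0,5],[0,0,0,0,5],[0,0,0,0,5],[0,0,0,0,5]]}}

```text
time: 21.28
tcp_pos: [544.6, 109.2, 112.4]
tcp_rot: [1.0, -0.019, -0.0, -0.0]
ft_force: [-10.2, 0.5, 12.0]
gripper_width: 11.9
gripper_force: 61.7
```

Request:
{"method": "send_rows", "body": {"moves": [[-1,0,-1,0,5],[-0.5,0,-0.7,0,5],[0,0,0,0,5],[0,0,0,0,5],[0,0,0,0,5]]}}

```text
time: 21.7
tcp_pos: [544.7, 109.2, 112.4]
tcp_rot: [1.0, -0.019, 0.002, -0.0]
ft_force: [-9.0, 0.6, 16.8]
gripper_width: 11.9
gripper_force: 62.2
```

Request:
{"method": "send_rows", "body": {"moves": [[0,0,0,0,5],[0,0,0,0,5],[0,0,0,0,5]]}}

```text
time: 21.95
tcp_pos: [544.7, 109.2, 112.4]
tcp_rot: [1.0, -0.019, 0.002, -0.0]
ft_force: [-8.7, 0.1, 16.7]
gripper_width: 11.7
gripper_force: 62.2
```

Run:
```python
from h import *
from rig import *
for i in range(3):
    im=vision.camera("top");s=vision.camera("side");print({k:np.round(v,2) for k,v in robot.state().items() if 'ft' in k or k=='tcp_pos'})
cv2.imwrite("pics/c7.png",np.hstack([cv2.resize(im[150:235,210:310],None,fx=4,fy=4),cv2.resize(s[150:235,260:360],None,fx=4,fy=4)]))
```

```text
{'tcp_pos': array([544.68, 109.2 , 112.39]), 'ft_force': array([-8.03,  0.39, 16.5 ]), 'ft_torque': array([-0.05,  1.57, -0.02])}
{'tcp_pos': array([544.69, 109.18, 112.41]), 'ft_force': array([-9.93, -0.58, 17.19]), 'ft_torque': array([-0.06,  1.52, -0.02])}
{'tcp_pos': array([544.7 , 109.15, 112.39]), 'ft_force': array([-9.25,  0.93, 15.81]), 'ft_torque': array([-0.04,  1.55,  0.02])}
```

View pics/c7.png

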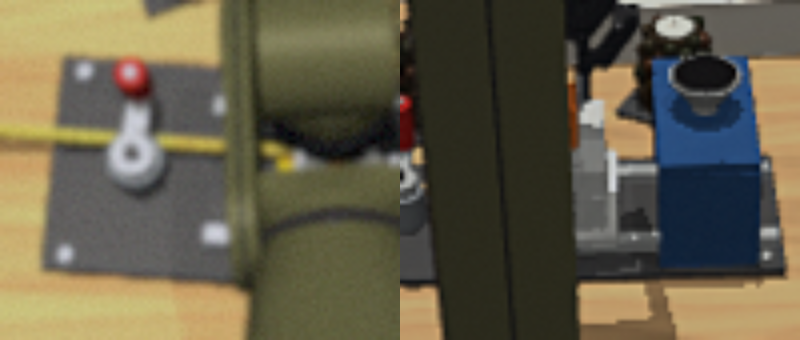

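Request:
{"method": "send_rows", "body": {"moves": [[-1.5,0,-0.6,0,5],[0,0,0,0,5],[0,0,0,0,5],[0,0,0,0,5],[0,0,0,0,5],[0,0,0,0,5]]}}

```text
time: 22.75
tcp_pos: [544.8, 109.2, 112.4]
tcp_rot: [1.0, -0.019, 0.004, -0.0]
ft_force: [-4.6, -0.4, 15.5]
gripper_width: 11.9
gripper_force: 62.0
```

Request:
{"method": "send_rows", "body": {"moves": [[0,0,-0.7,0,5],[0,0,0,0,5],[0,0,0,0,5],[0,0,0,0,5],[0,0,0,0,5],[0,0,0,0,5]]}}

```text
time: 23.25
tcp_pos: [544.8, 109.2, 112.4]
tcp_rot: [1.0, -0.019, 0.004, -0.0]
ft_force: [-7.3, -0.2, 18.9]
gripper_width: 11.9
gripper_force: 62.4
```

```bash
python3 -c "
from rig import ticket
print(ticket.hand_in())"
```

```text
the job is handed in; nothing more can be done
None
```

The job is handed in at 23 s on the robot's clock: the crank was wound to its end stop with the bed fully out, and the upper half was seated on the dowels and still gripped. The push measured about 19 N at the wrist, and the bystanders were not touched. No verdict was returned.

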